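# Set the proud planing stop and butt the block against both stops

## Task

Make the little planing bench ready: of the two brass-topped stops at its far end, one stands proud of the wooden block; press that one down gently with the fingertips until it is level with its neighbour, so that both sit just below the block's top face, and do not disturb the neighbour. Slide the block gently along the bench with the fingers until its end is square against both stops. Only press and push, lift nothing, leave everything else where it is, and withdraw.

Things in the scene. Friction and masses are not known exactly. Their poses are not given: they have to be found in the camera images.
- bench: low raised planing bench fixed to the table, 360 mm long (its x), 124 wide (y), 90 high, of pale wood with darker end caps; origin under its centre, its top is 90 mm above the origin; x points along it, away from the robot, to the end with the two stops; y across it to the left. The room's wall rises about 0.1 m beyond the far end of the bench, and a grey flask 290 mm tall stands against it to the left: carry the arm across high and near the robot
- stop_a_top (a point): centre of the flat brass top of the stop that stands proud (8 to 16 mm above the block's top face at the start). A dark wooden post, 36 mm square, upright in the bench top, 140 mm beyond the bench's centre and 27 mm to one side of its middle line (left or right varies). Axes as the bench's
- stop_b_top (a point): centre of the brass top of the neighbouring stop, the same post on the other side of the middle line, 54 mm between centres (18 mm clear gap); already set, 4 to 8 mm below the block's top face; not to be moved. Axes as the bench's
- stop_a (a joint): how far the proud stop is pressed down, in m: grows downwards, 0 to 0.008 at the start, at most 0.042; friction holds it wherever it is left, about 6 N moves it, no spring
- block: loose planed block, 85 mm wide (its x), 200 long (its y), 45 high, about 0.6 kg, lying lengthwise on the bench; origin under its centre; its y points back along the bench, towards the robot; it starts 12 to 32 mm short of the stops and a little askew
- block_far (a point): centre of the block's far end face, half way up, the face that goes against the stops; axes as the block's
- block_near (a point): centre of the block's near end face, half way up; axes as the block's
- block_face (a point): centre of the block's top face, 45 mm above the bench top; axes as the block's
- plane: small wooden plane on the grey slab, 60 x 190 x 74 mm, origin under its centre; leave alone
- sander: cork sanding block on the grey slab, 57 x 87 x 29 mm, origin under its centre; leave alone
- tape: yellow and black tape measure on the grey slab, 31 x 84 x 60 mm, origin under its centre; leave alone
- mug: white mug with green and black diamonds, on the table right of the bench's far end, 86 x 116 x 101 mm, origin under its centre; leave alone

How it is judged:
By the outcome, as a careful person would: the job done as asked, in the order asked, and still so for the second after the job is handed in, with the robot touching nothing.
It also fails if it takes over 50 s, if anything falls off the work surface, if the arm or the gripper's body presses on something with over 40 N, if the wrist force passes 120 N, or if a joint passes its speed limit or range.

## Robot

A 7-joint arm with a two-finger parallel gripper is mounted at the origin on a cart in front of the work surface, level with it; the furniture and walls round the work are solid. World frame = base frame: x ahead of the robot, y to its left, z up, the work surface at z = 0. Lengths are in m, angles in rad, forces in N, time in s.
With the tool pointing down it reaches from about 0.4 to 0.875 m from the base axis. Payload 6.5 kg.
Tool frame: the origin (TCP) lies midway between the tips of the shut fingers; the grasp point (between the pads) lies 19 mm behind it; x points along the fingers, y is the direction in which the jaws open and shut, and the axes are right-handed (so a half turn about x gives the same grasp; the last joint's range is limited). The gripper opens to 88 mm and grips with 3 to 60 N. Pads are 18 mm wide; open, the fingers measure 123 mm over their backs; the gripper's body (75 mm by 187 mm) begins 45 mm behind the grasp point.
Start: joints at [-1.253, 0.536, -0.004, 1.538, 0.003, 1.067, -0.071], TCP at [0.243, 0.603, 0.203] pointing down, gripper open.
Joint ranges: [-2.7, 2.7], [-0.37, 2.16], [-1.27, 1.26], [0.24, 2.4], [-1.31, 4.45], [0.19, 1.91], [-2.76, 2.76]. Speed limits (rad/s): [2.39, 2.39, 3.14, 3.14, 3.14, 3.14, 3.14].

## Interface

Orientations are given as a unit quaternion [x, y, z, w].
In Python, from plant import r gives the robot as it stands.
- The arm moves only by the shell command python3 -m creep 'ROWS'. ROWS is JSON, a list of rows, each a list of 7 numbers: the turn, a rotation vector about the world's x, y, z in rad, then the shift along the world's x, y, z in m, then the closure in counts, from 0 (fully open) to 255 (shut). In form: [[wx, wy, wz, dx, dy, dz, hand], ...]. A call has 1 to 10 rows; each row is the pose to reach, as a shift and turn from the pose commanded when the call began; what a row does not reach only later rows make up. A row lasts 1/8 s, in which the tool goes at most 62.5 mm and 10.7 degrees, less where a joint would pass 70% of its speed; a pose out of reach is approached as far as the arm can. A call with a gripper value outside its range is refused whole. The fingers move at their own pace and stop on an object; the grip force is fixed at half the most. Time passes only in rows, so rows that repeat a pose let the fingers close. It gives the time, the measured TCP pose, the force and the opening at its end, in the units of the state.
- r.state(): the state, without advancing time (a new reading comes with each control period).
- r.capture(name): name is "scene" or "top" or "wrist"; returns the picture (420x560x3 uint8, red, green, blue); there is no depth.
- r.camera_params(name): a dict with "intrinsics" (3x3 intrinsics, pixels), "rvec" (rotation vector, rad) and "tvec" (3), from world to camera coordinates, as OpenCV has them. Camera axes: x right, y down, z forward; pixel columns grow to the right and rows downward; lengths in m; the calibration is good to about 2 mm. The wrist camera is an equidistant fisheye: a pixel r from the principal point sees the ray r / f radians off the axis. A picture is of the moment at which its call begins: read the wrist's pose just before it. camera_params takes no time and is no camera call; for the wrist camera it gives the pose at the moment of the call.
- r.close_job(): hands the job in, once; it reports no verdict.
The state is a dict: "t": time; "joint_positions": joint angles; "joint_velocities": joint speeds; "joint_efforts": joint torques, N m; "eef_pos": TCP position; "tcp_rot": TCP orientation; "contact_force": force on the tool from outside, world axes, zero at the start; "wrist_torque": the same for the moment, N m; "opening": finger opening in m.
Only numpy, scipy, OpenCV 4.12 (cv2) and the standard library are available. Lean on these libraries where they do the work, as an engineer would, in place of code of your own. Each camera call takes 0.05 s, during which the arm holds its last target. There are 200 camera calls.

## Working session

There is one attempt and no reset: what is moved stays moved. The work goes in short steps, Python scripts to look and compute and a shell command to move; the robot and the scene stay as the last step left them, time stands still between calls to the robot, and variables do not carry over. Pictures are saved under pics/ and viewed, about 8 in all and at most 12, crops included, and the job is handed in when it is done.

```bash
ls; mkdir -p pics; python3 - <<'E'
from plant import r
import cv2
s=r.state();print({k:s[k] for k in("t","eef_pos","tcp_rot","contact_force","opening")})
for n in("scene","top"):
    cv2.imwrite(f"pics/{n}0.png",r.capture(n)[:,:,::-1]);p=r.camera_params(n);print(n,p)
E
```

```text
pics
{'t': 0.0, 'eef_pos': array([0.2431742 , 0.60209894, 0.20187325]), 'tcp_rot': array([ 0.13424346,  0.69419352, -0.1354048 ,  0.69407463]), 'contact_force': array([-0.59138586, -0.57873076,  0.41147786]), 'opening': 0.08801004965712461}
scene {'intrinsics': array([[461.25475255,   0.        , 278.50749396],
       [  0.        , 461.25475255, 218.15525113],
       [  0.        ,   0.        ,   1.        ]]), 'rvec': array([ 2.29354414, -0.48187066,  0.2226556 ]), 'tvec': array([-0.46407307,  0.19576907,  1.40638218])}
top {'intrinsics': array([[433.85939344,   0.        , 276.85423434],
       [  0.        , 433.85939344, 214.95351036],
       [  0.        ,   0.        ,   1.        ]]), 'rvec': array([ 2.18621982, -2.19591066,  0.04075389]), 'tvec': array([-0.03567612,  0.50067518,  1.52388271])}
```

View pics/scene0.png

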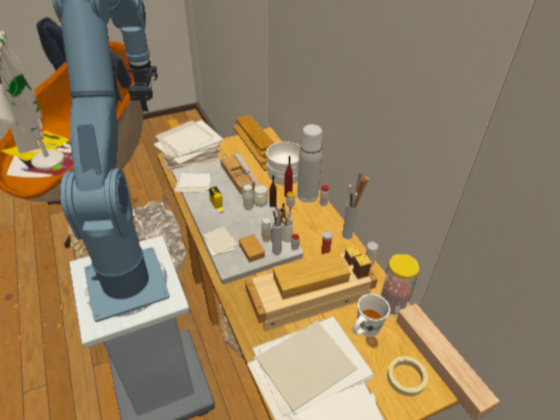

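View pics/top0.png

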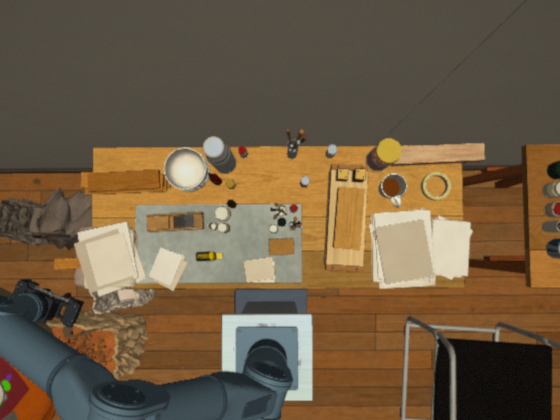

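The overview shows the bench at about cols 327–367, rows 165–270 in the top view, with the stops at its far end near (343,174) and (360,175). I'll enlarge both views.

```bash
python3 - <<'E'
import cv2,numpy as np
a=cv2.imread("pics/top0.png")[155:280,315:380];b=cv2.imread("pics/scene0.png")[235:330,240:385]
a=cv2.resize(a,None,fx=4.6,fy=4.6,interpolation=cv2.INTER_CUBIC)
b=cv2.resize(b,None,fx=3.4,fy=3.4,interpolation=cv2.INTER_CUBIC)
o=np.zeros((580,800,3),np.uint8);o[:a.shape[0],:a.shape[1]]=a;o[:b.shape[0],305:305+b.shape[1]]=b[:, :495]
cv2.imwrite("pics/c1.png",o);print(a.shape,b.shape)
E
```

```text
(575, 299, 3) (323, 493, 3)
```

View pics/c1.png

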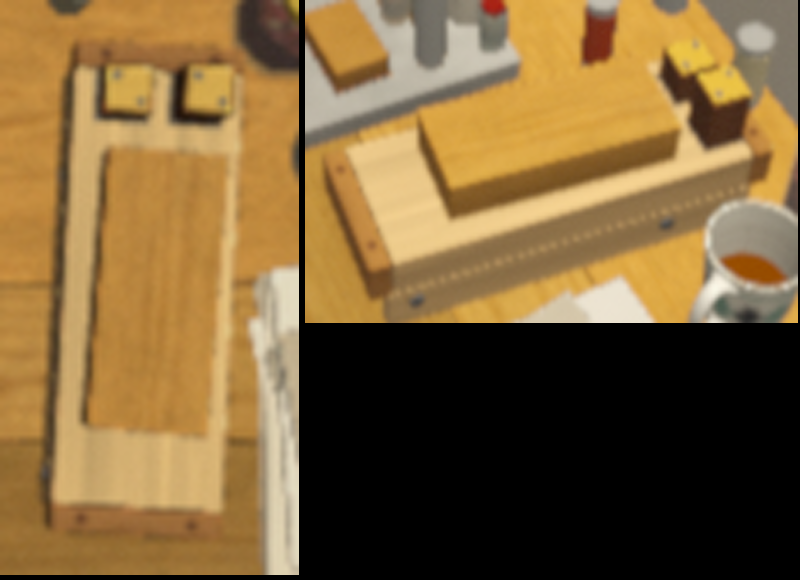

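```bash
cat >h.py <<'E'
import numpy as np,cv2
from plant import r
def P(n):
    p=r.camera_params(n);R=cv2.Rodrigues(p["rvec"])[0];return p["intrinsics"],R,np.ravel(p["tvec"])
def ray(n,uv):
    K,R,t=P(n);d=R.T@np.linalg.inv(K)@np.r_[uv,1];return -R.T@t,d
def atz(n,uv,z):
    c,d=ray(n,uv);return c+d*(z-c[2])/d[2]
def tri(ut,us):
    A=[];b=[]
    for n,uv in(("top",ut),("scene",us)):
        c,d=ray(n,uv);d=d/np.linalg.norm(d);M=np.eye(3)-np.outer(d,d);A.append(M);b.append(M@c)
    return np.linalg.lstsq(np.vstack(A),np.hstack(b),rcond=None)[0]
E
python3 - <<'E'
from h import *
np.set_printoptions(precision=4,suppress=True)
T=lambda u,v:(315+(u+.5)/4.6-.5,155+(v+.5)/4.6-.5)
S=lambda u,v:(240+(u-305+.5)/3.4-.5,235+(v+.5)/3.4-.5)
print("L",tri(T(129,89),S(690,56)),"R",tri(T(210,90),S(724,85)))
for k,uv in dict(fl=(75,65),fr=(240,72),nl=(52,505),nr=(222,512)).items():print(k,atz("top",T(*uv),.09))
for k,uv,us in(("bfl",(106,148),(648,65)),("bfr",(229,152),(680,128)),("bnl",(87,425),(418,113)),("bnr",(207,434),(453,191))):print(k,atz("top",T(*uv),.135),tri(T(*uv),S(*us)))
for z in(.127,.131,.145):print(z,atz("top",T(129,89),z),atz("scene",S(690,56),z),atz("top",T(210,90),z),atz("scene",S(724,85),z))
E
```

```text
L [ 0.629  -0.2562  0.1252] R [ 0.6255 -0.3104  0.146 ]
fl [ 0.6519 -0.2218  0.09  ]
fr [ 0.646  -0.3424  0.09  ]
nl [ 0.3308 -0.2018  0.09  ]
nr [ 0.3253 -0.3248  0.09  ]
bfl [ 0.5855 -0.238   0.135 ] [ 0.5918 -0.2425  0.1157]
bfr [ 0.5822 -0.3249  0.135 ] [ 0.5809 -0.325   0.129 ]
bnl [ 0.3897 -0.2225  0.135 ] [ 0.3896 -0.2234  0.1273]
bnr [ 0.3831 -0.3067  0.135 ] [ 0.3828 -0.308   0.1279]
0.127 [ 0.6287 -0.2559  0.127 ] [ 0.6281 -0.2575  0.127 ] [ 0.6276 -0.3135  0.127 ] [ 0.6375 -0.2973  0.127 ]
0.131 [ 0.6281 -0.2553  0.131 ] [ 0.6258 -0.2605  0.131 ] [ 0.627  -0.3128  0.131 ] [ 0.6351 -0.3001  0.131 ]
0.145 [ 0.6261 -0.2533  0.145 ] [ 0.6176 -0.2708  0.145 ] [ 0.6251 -0.3103  0.145 ] [ 0.6268 -0.3099  0.145 ]
```

```bash
python3 - <<'E'
from h import *
from scipy.spatial.transform import Rotation as R
print(R.from_quat(r.state()["tcp_rot"]).as_matrix().round(3))
E
```

```text
[[-0.     0.374  0.927]
 [-0.001  0.927 -0.374]
 [-1.    -0.001  0.   ]]
```

```bash
python3 -m creep '[[0,0,0.03,0,0,0.06,255],[0,0,0.06,0,0,0.12,255],[0,0,0.09,0.01,-0.03,0.17,255],[0,0,0.12,0.03,-0.08,0.2,255],[0,0,0.15,0.05,-0.135,0.21,255],[0,0,0.18,0.07,-0.19,0.22,255],[0,0,0.22,0.09,-0.245,0.22,255],[0,0,0.26,0.11,-0.3,0.22,255],[0,0,0.30,0.13,-0.355,0.22,255],[0,0,0.333,0.15,-0.41,0.22,255]]'
```

```text
t: 1.35
eef_pos: [0.3936, 0.1907, 0.4225]
tcp_rot: [0.018, 0.707, -0.017, 0.707]
contact_force: [0.7, 0.6, 0.4]
opening: 0.0004
```

```bash
python3 -m creep '[[0,0,0,0.0,-0.055,0,255],[0,0,0,0.0,-0.11,0,255],[0,0,0,0.005,-0.165,0,255],[0,0,0,0.01,-0.22,0,255],[0,0,0,0.03,-0.275,0,255],[0,0,0,0.05,-0.33,-0.01,255],[0,0,0,0.08,-0.38,-0.03,255],[0,0,0,0.11,-0.42,-0.06,255],[0,0,0,0.14,-0.45,-0.1,255],[0,0,0,0.165,-0.47,-0.14,255]]'
python3 - <<'E'
from h import *
s=r.state();p=r.camera_params("wrist");print(s["eef_pos"],p)
cv2.imwrite("pics/w1.png",r.capture("wrist")[:,:,::-1])
E
```

```text
t: 2.6
eef_pos: [0.559, -0.2788, 0.2807]
tcp_rot: [0.018, 0.707, -0.018, 0.707]
contact_force: [0.1, 0.4, 0.8]
opening: 0.0007
[ 0.55901561 -0.27880945  0.28072538] {'intrinsics': array([[325.1922621 ,   0.        , 277.56222177],
       [  0.        , 325.1922621 , 207.78181641],
       [  0.        ,   0.        ,   1.        ]]), 'rvec': array([-2.12711645, -2.02076501, -0.2732475 ]), 'tvec': array([ 0.24980705, -0.6099476 ,  0.3108315 ])}
```

View pics/w1.png

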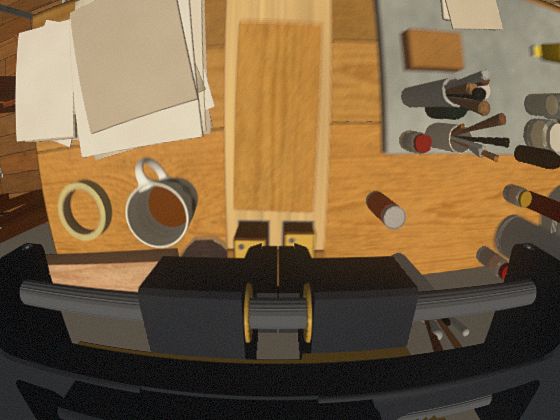

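```bash
python3 -m creep '[[0,0,0,-0.05,0,-0.02,255],[0,0,0,-0.1,0,-0.04,255],[0,0,0,-0.1,0,-0.06,255],[0,0,0,-0.1,0,-0.06,255]]'
python3 - <<'E'
from h import *
import json
p=r.camera_params("wrist");R=cv2.Rodrigues(p["rvec"])[0];print("C",-R.T@np.ravel(p["tvec"]),"axis",R[2])
json.dump({k:np.asarray(v).tolist() for k,v in p.items()},open("w2.json","w"))
im=r.capture("wrist")[:,:,::-1];cv2.imwrite("pics/w2.png",im)
c=im[130:300,190:370];cv2.imwrite("pics/w2c.png",cv2.resize(c,None,fx=3.4,fy=3.4,interpolation=cv2.INTER_CUBIC))
E
```

```text
t: 3.15
eef_pos: [0.4574, -0.2764, 0.2217]
tcp_rot: [0.019, 0.708, -0.017, 0.706]
contact_force: [0.2, 0.2, 0.4]
opening: 0.0002
C [ 0.39054328 -0.27330332  0.40291784] axis [ 0.26407051 -0.01180734 -0.9644311 ]
```

View pics/w2c.png

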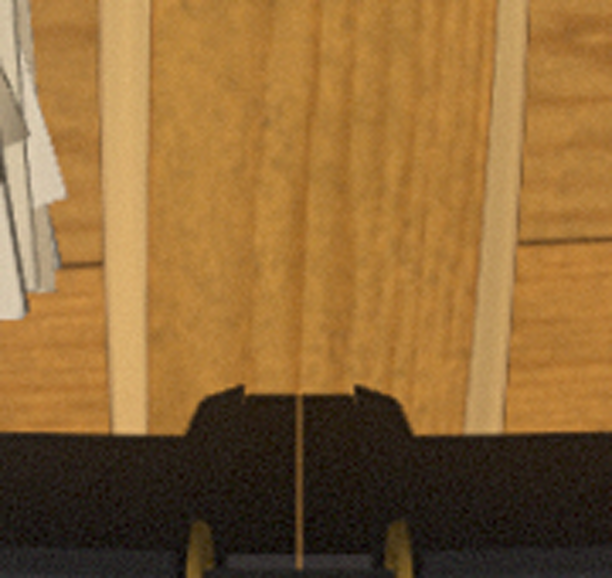

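The gripper hides everything ahead of it here, so w1 was the better viewpoint. I'll use a crop of that one.

```bash
python3 - <<'E'
import cv2
im=cv2.imread("pics/w1.png")[195:265,220:340];cv2.imwrite("pics/w1c.png",cv2.resize(im,None,fx=6,fy=6,interpolation=cv2.INTER_CUBIC))
E
```

```text
(no output)
```

View pics/w1c.png

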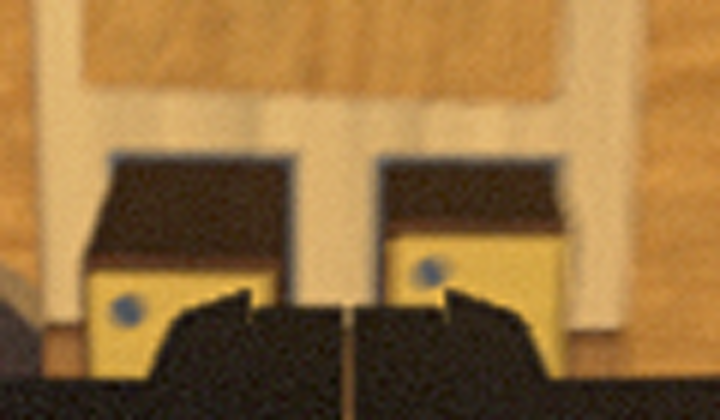

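```bash
cat >>h.py <<'E'
def fray(p,uv):
    K=np.array(p["intrinsics"]);R=cv2.Rodrigues(np.array(p["rvec"]))[0];t=np.ravel(p["tvec"])
    x=(np.array(uv)-K[:2,2])/K[0,0];th=np.linalg.norm(x);d=np.r_[x/th*np.sin(th),np.cos(th)];return -R.T@t,R.T@d
def fat(p,uv,z):
    c,d=fray(p,uv);return c+d*(z-c[2])/d[2]
def fplane(p,uv,q,yaw):  # intersect vertical plane through q with normal at yaw
    c,d=fray(p,uv);n=np.array([np.cos(yaw),np.sin(yaw),0]);return c+d*((q-c)@n)/(d@n)
E
python3 - <<'E'
from h import *
np.set_printoptions(precision=4,suppress=True)
K=r.camera_params("wrist")["intrinsics"]
p=dict(intrinsics=K,rvec=np.array([-2.12711645,-2.02076501,-0.2732475]),tvec=np.array([0.24980705,-0.6099476,0.3108315]))
W=lambda u,v:(220+(u+.5)/6-.5,195+(v+.5)/6-.5)
for n,b,t in(("A",[(110,157),(292,157)],[(90,267),(278,267)]),("B",[(380,160),(562,160)],[(388,235),(565,235)])):
    q=[fat(p,W(*x),.09) for x in b];print(n,*q)
    for x,qq in zip(t,q):print("  top",fplane(p,W(*x),qq,-.05))
print("blk",fat(p,W(83,90),.135),fat(p,W(560,98),.135))
print("bench",fat(p,W(40,100),.09),fat(p,W(645,100),.09),fat(p,W(45,322),.09),fat(p,W(625,328),.09))
E
```

```text
A [ 0.6081 -0.3292  0.09  ] [ 0.6099 -0.2926  0.09  ]
  top [ 0.6082 -0.3254  0.1519]
  top [ 0.6098 -0.2933  0.1516]
B [ 0.6114 -0.2751  0.09  ] [ 0.6133 -0.2385  0.09  ]
  top [ 0.6114 -0.2743  0.1339]
  top [ 0.6131 -0.2426  0.134 ]
blk [ 0.5815 -0.3264  0.135 ] [ 0.5872 -0.2431  0.135 ]
bench [ 0.5955 -0.3423  0.09  ] [ 0.6016 -0.2216  0.09  ] [ 0.6433 -0.3461  0.09  ] [ 0.6507 -0.2259  0.09  ]
```

```bash
python3 -m creep '[[0,0,0,0.05,-0.01,0,255],[0,0,0,0.1,-0.02,0,255],[0,0,0,0.15,-0.033,0,255],[0,0,0,0.169,-0.035,-0.01,255],[0,0,0,0.169,-0.035,-0.03,255],[0,0,0,0.169,-0.035,-0.05,255],[0,0,0,0.169,-0.035,-0.064,255],[0,0,0,0.169,-0.035,-0.064,255]]'
```

```text
t: 4.2
eef_pos: [0.6262, -0.3117, 0.1575]
tcp_rot: [0.019, 0.708, -0.018, 0.706]
contact_force: [-0.3, -0.2, -0.0]
opening: 0.0006
```

```bash
python3 -m creep '[[0,0,0,0,0,-0.003,255],[0,0,0,0,0,-0.006,255],[0,0,0,0,0,-0.007,255],[0,0,0,0,0,-0.007,255]]'
for i in 1; do python3 -m creep '[[0,0,0,0,0,-0.001,255],[0,0,0,0,0,-0.0015,255],[0,0,0,0,0,-0.0015,255]]'; done
python3 -m creep '[[0,0,0,0,0,-0.001,255],[0,0,0,0,0,-0.0015,255],[0,0,0,0,0,-0.0015,255]]'
```

```text
t: 4.7
eef_pos: [0.6274, -0.3123, 0.1518]
tcp_rot: [0.018, 0.707, -0.018, 0.707]
contact_force: [0.6, 0.6, -0.5]
opening: 0.0003
t: 5.08
eef_pos: [0.6273, -0.3123, 0.1502]
tcp_rot: [0.018, 0.707, -0.018, 0.707]
contact_force: [-0.7, -0.1, -0.3]
opening: 0.0004
t: 5.45
eef_pos: [0.6274, -0.3123, 0.1486]
tcp_rot: [0.018, 0.707, -0.018, 0.707]
contact_force: [-0.1, -0.3, 0.1]
opening: 0.0004
```

```bash
for i in 1; do python3 -m creep '[[0,0,0,0,0,-0.001,255],[0,0,0,0,0,-0.0015,255]]'; python3 -m creep '[[0,0,0,0,0,-0.001,255],[0,0,0,0,0,-0.0015,255]]';python3 -m creep '[[0,0,0,0,0,-0.001,255],[0,0,0,0,0,-0.0015,255]]'; done | grep -v rot
```

```text
t: 5.7
eef_pos: [0.6273, -0.3123, 0.1471]
contact_force: [-0.5, 0.2, -0.1]
opening: 0.0005
t: 5.95
eef_pos: [0.6274, -0.3122, 0.1456]
contact_force: [-0.4, 0.6, -0.4]
opening: 0.0004
t: 6.2
eef_pos: [0.6274, -0.3123, 0.1441]
contact_force: [0.3, 0.3, -0.2]
opening: 0.0007
```

```bash
for i in 1; do python3 -m creep '[[0,0,0,0,0,-0.001,255],[0,0,0,0,0,-0.001,255]]'; python3 -m creep '[[0,0,0,0,0,-0.001,255],[0,0,0,0,0,-0.001,255]]';python3 -m creep '[[0,0,0,0,0,-0.001,255],[0,0,0,0,0,-0.001,255]]'; done | grep -v rot
```

```text
t: 6.45
eef_pos: [0.6273, -0.3122, 0.1431]
contact_force: [-0.0, -0.2, 0.1]
opening: 0.0003
t: 6.7
eef_pos: [0.6273, -0.3122, 0.1421]
contact_force: [-0.8, 0.7, -0.6]
opening: 0.0003
t: 6.95
eef_pos: [0.6273, -0.3123, 0.1411]
contact_force: [-0.3, 0.4, 0.0]
opening: 0.0003
```

No force yet at z = 0.141, which is lower than I expected, so I'll check with a picture.

```bash
python3 - <<'E'
from h import *
w=r.capture("wrist")[:,:,::-1][185:265,215:345];s=r.capture("scene")[:,:,::-1][225:305,320:400]
a=cv2.resize(w,None,fx=4,fy=4,interpolation=cv2.INTER_CUBIC);b=cv2.resize(s,None,fx=3.4,fy=4,interpolation=cv2.INTER_CUBIC)
cv2.imwrite("pics/c2.png",np.hstack([a,b]))
E
```

```text
(no output)
```

View pics/c2.png

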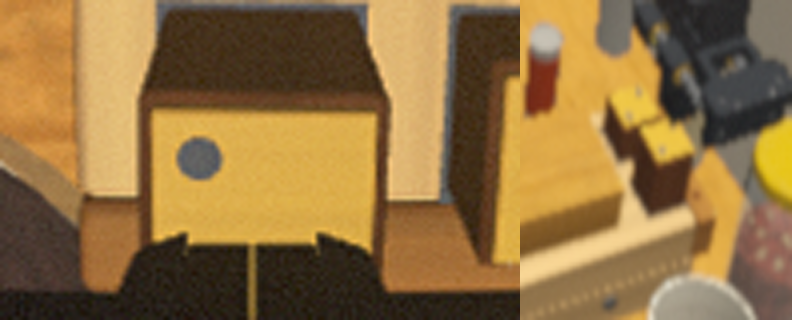

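```bash
python3 - <<'E'
from h import *
np.set_printoptions(precision=4,suppress=True)
s=r.state();e=s["eef_pos"];print(e,s["tcp_rot"],s["joint_positions"])
p=r.camera_params("wrist");R=cv2.Rodrigues(p["rvec"])[0];print("C",-R.T@np.ravel(p["tvec"]))
W=lambda u,v:(215+(u+.5)/4-.5,185+(v+.5)/4-.5)
def fpix(X):
    c=R@X+np.ravel(p["tvec"]);th=np.arctan2(np.hypot(c[0],c[1]),c[2]);q=c[:2]/np.hypot(c[0],c[1])*th*p["intrinsics"][0,0]+p["intrinsics"][:2,2];return ((q-[215,185])+.5)*4-.5
for dx,dz in((0,0),(-.009,0),(-.009,.02),(.0,.02)):print("tcp crop",dx,dz,fpix(e+[dx,0,dz]))
for z in(.140,.145,.150):print(z,"outer edge",fat(p,W(142,100),z),fat(p,W(388,97),z),"brass",fat(p,W(150,107),z),fat(p,W(377,112),z),"screw",fat(p,W(200,158),z))
print("base",fat(p,W(162,8),.09),fat(p,W(365,10),.09))
K,Rs,t=P("scene")
for X in(e,e+[0,0,.05],np.array([.626,-.311,.147]),np.array([.609,-.329,.147])):
    c=K@(Rs@X+t);q=c[:2]/c[2];print("scene crop",(q[0]-320)*3.4+520,(q[1]-225)*4)
E
```

```text
[ 0.6274 -0.3123  0.1412] [ 0.018   0.7069 -0.0179  0.7069] [ 0.0048  0.7731  0.6503  1.4649 -0.5019  1.0735  2.2795]
C [ 0.5601 -0.3089  0.3223]
tcp crop 0 0 [251.5721 204.7151]
tcp crop -0.009 0 [248.4716 147.0852]
tcp crop -0.009 0.02 [248.1375 193.6728]
tcp crop 0.0 0.02 [251.583 256.673]
0.14 outer edge [ 0.6108 -0.3275  0.14  ] [ 0.6121 -0.2916  0.14  ] brass [ 0.6119 -0.3264  0.14  ] [ 0.6143 -0.2933  0.14  ] screw [ 0.6201 -0.3196  0.14  ]
0.145 outer edge [ 0.6094 -0.327   0.145 ] [ 0.6107 -0.2921  0.145 ] brass [ 0.6105 -0.3259  0.145 ] [ 0.6129 -0.2937  0.145 ] screw [ 0.6184 -0.3193  0.145 ]
0.15 outer edge [ 0.608  -0.3265  0.15  ] [ 0.6093 -0.2925  0.15  ] brass [ 0.6091 -0.3254  0.15  ] [ 0.6114 -0.2941  0.15  ] screw [ 0.6168 -0.319   0.15  ]
base [ 0.6075 -0.3277  0.09  ] [ 0.6097 -0.2906  0.09  ]
scene crop 667.2546275681714 144.32240977383594
scene crop 675.9184433025678 96.01953539908504
scene crop 665.9690086542336 138.15138970184285
scene crop 659.6952964246066 163.63908250278223
```

```bash
python3 - <<'E'
from h import *
s=r.capture("scene")[:,:,::-1][195:300,310:410];t=r.capture("top")[:,:,::-1][140:240,315:390]
a=cv2.resize(s,None,fx=4.5,fy=4.5,interpolation=cv2.INTER_CUBIC);b=cv2.resize(t,None,fx=4.5,fy=4.5,interpolation=cv2.INTER_CUBIC)
o=np.zeros((480,800,3),np.uint8);o[:a.shape[0],:450]=a;o[:450,455:455+b.shape[1]]=b
cv2.imwrite("pics/c3.png",o)
E
```

```text
(no output)
```

View pics/c3.png

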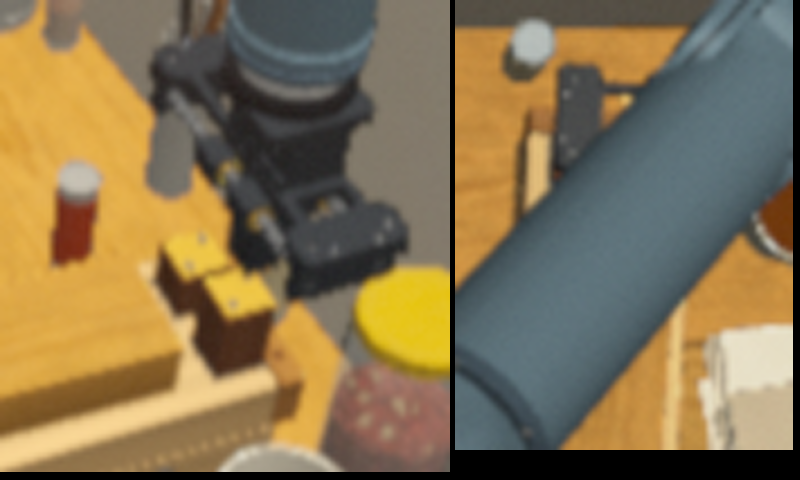

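Both views show the tips over the far part of stop A and higher than the reported TCP. The stop hasn't moved. I'll keep descending in small steps and let the force show contact.

```bash
for i in 1; do python3 -m creep '[[0,0,0,0,0,-0.0015,255],[0,0,0,0,0,-0.002,255]]'; python3 -m creep '[[0,0,0,0,0,-0.0015,255],[0,0,0,0,0,-0.002,255]]';python3 -m creep '[[0,0,0,0,0,-0.001,255],[0,0,0,0,0,-0.0015,255]]'; done | grep -v rot
```

```text
t: 7.4
eef_pos: [0.6273, -0.3122, 0.1391]
contact_force: [-0.1, 0.0, 0.5]
opening: 0.0
t: 7.65
eef_pos: [0.6273, -0.3123, 0.1371]
contact_force: [0.2, -0.3, 0.5]
opening: 0.0001
t: 7.9
eef_pos: [0.6274, -0.3123, 0.1356]
contact_force: [-0.4, 0.3, 0.5]
opening: 0.0006
```

```bash
for i in 1; do python3 -m creep '[[0,0,0,0,0,-0.0015,255],[0,0,0,0,0,-0.0015,255]]'; python3 -m creep '[[0,0,0,0,0,-0.0015,255],[0,0,0,0,0,-0.0015,255]]';python3 -m creep '[[0,0,0,0,0,-0.001,255],[0,0,0,0,0,-0.0015,255]]'; done | grep -v rot
python3 - <<'E'
from h import *
s=r.capture("scene")[:,:,::-1][225:285,330:390];w=r.capture("wrist")[:,:,::-1][185:285,215:345]
a=cv2.resize(s,None,fx=6.5,fy=6.5,interpolation=cv2.INTER_CUBIC);b=cv2.resize(w,None,fx=3,fy=3.9,interpolation=cv2.INTER_CUBIC)
cv2.imwrite("pics/c4.png",np.hstack([a,b]))
E
```

```text
t: 8.15
eef_pos: [0.6273, -0.3122, 0.1341]
contact_force: [1.2, -0.4, -0.6]
opening: 0.0004
t: 8.4
eef_pos: [0.6273, -0.3122, 0.1326]
contact_force: [-0.2, 0.6, -0.5]
opening: 0.0002
t: 8.65
eef_pos: [0.6274, -0.3123, 0.1312]
contact_force: [-0.7, -0.3, 1.0]
opening: 0.0007
```

View pics/c4.png

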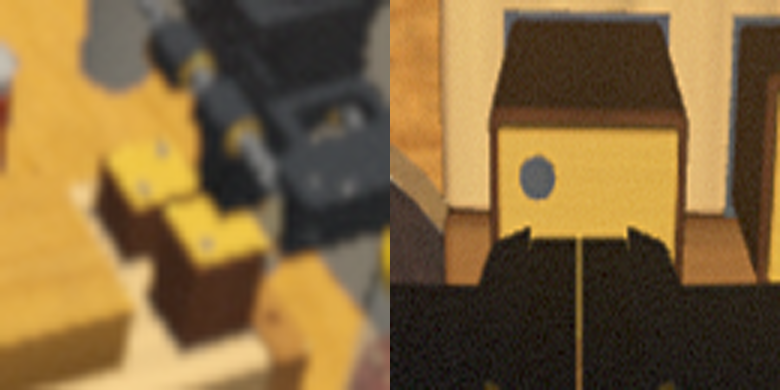

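The fingertips still appear to hover over the stop's far-left quarter, so they sit well above the reported TCP. I'll keep descending in guarded steps.

```bash
for i in 1; do python3 -m creep '[[0,0,0,0,0,-0.0015,255],[0,0,0,0,0,-0.002,255]]'; python3 -m creep '[[0,0,0,0,0,-0.0015,255],[0,0,0,0,0,-0.002,255]]';python3 -m creep '[[0,0,0,0,0,-0.001,255],[0,0,0,0,0,-0.002,255]]'; done | grep -v rot
```

```text
t: 9.0
eef_pos: [0.6273, -0.3122, 0.1291]
contact_force: [0.1, 0.4, -0.6]
opening: 0.0005
t: 9.25
eef_pos: [0.6273, -0.3122, 0.1271]
contact_force: [-1.1, -0.1, 0.1]
opening: 0.0003
t: 9.5
eef_pos: [0.6274, -0.3123, 0.1251]
contact_force: [-0.5, -0.1, 0.7]
opening: 0.0005
```

```bash
python3 - <<'E'
from h import *
np.set_printoptions(precision=3,suppress=True)
K,Rs,t=P("scene");print("sceneC",-Rs.T@t)
s=r.state();print(s["joint_positions"],s["joint_efforts"],s["wrist_torque"],s["contact_force"])
E
```

```text
sceneC [ 0.052 -0.989  1.118]
[ 0.01   0.79   0.641  1.475 -0.512  1.048  2.287] [ -0.013 -61.51   13.407 -21.68    0.073   0.066  -0.005] [-0.013  0.027 -0.029] [-0.528 -0.102  0.677]
```

```bash
cat >chk.py <<'E'
from h import *
p=r.camera_params("wrist");e=r.state()
im=r.capture("wrist").astype(int);cv2.imwrite("pics/chk.png",im[:,:,::-1].astype(np.uint8))
C,_=fray(p,(270,240))
for u in(240,256,268):
    g=cv2.blur(im.astype(np.float32),(5,1))[:,u].sum(1)
    print(u,g[196:252:2].astype(int))
print(e["eef_pos"],e["contact_force"])
E
python3 chk.py
python3 -m creep '[[0,0,0,0,0,-0.0015,255],[0,0,0,0,0,-0.002,255]]'|grep -v rot; python3 -m creep '[[0,0,0,0,0,-0.0015,255],[0,0,0,0,0,-0.002,255]]'|grep -v rot
python3 chk.py
```

```text
240 [540 533 535 537 535 534 531 536 533 532 535 534 531 531 529 532 529 529
 533 531 524 531 491 176 258 303 337 334]
256 [146 142 141 136 130 141 135 135 130 135 197 220 214 448 481 482 480 477
 440 424 445 474 474 480 374 102  98  99]
268 [137 144 142 143 144 142 137 138 130 128 184 220 197 433 477 483 472 387
 327 313 337 379 477 469 488 167  98  86]
[ 0.62737273 -0.31230079  0.12513286] [-0.52825257 -0.10206009  0.67731048]
t: 9.8
eef_pos: [0.6273, -0.3122, 0.1231]
contact_force: [0.0, -0.4, 0.2]
opening: 0.0005
t: 10.05
eef_pos: [0.6273, -0.3123, 0.121]
contact_force: [-0.0, 0.2, 0.3]
opening: 0.0004
240 [539 542 539 536 541 538 539 537 536 537 534 534 541 532 538 536 531 532
 537 536 532 534 531 496 193 259 289 329]
256 [140 137 128 143 141 131 139 133 146 132 122 183 223 196 389 481 489 480
 484 436 406 407 448 485 363  94 103  95]
268 [144 141 136 142 140 140 144 133 133 126 128 168 209 204 382 478 482 481
 432 359 336 332 362 449 490 170  85  92]
[ 0.62730002 -0.3122722   0.12104768] [-0.04992492  0.19657554  0.32396767]
```

```bash
for i in 1; do python3 -m creep '[[0,0,0,0,0,-0.0015,255],[0,0,0,0,0,-0.002,255]]'; python3 -m creep '[[0,0,0,0,0,-0.0015,255],[0,0,0,0,0,-0.002,255]]';done | grep -v rot; python3 chk.py
```

```text
t: 10.35
eef_pos: [0.6273, -0.3123, 0.1191]
contact_force: [0.3, -0.2, -0.3]
opening: 0.0008
t: 10.6
eef_pos: [0.6273, -0.3122, 0.1171]
contact_force: [-0.3, 0.1, 0.3]
opening: 0.0
240 [543 541 540 540 537 538 539 536 539 543 538 536 537 538 536 537 537 536
 533 537 536 530 537 535 506 175 261 289]
256 [141 144 136 131 139 146 141 130 137 134 137 135 164 215 201 325 480 481
 478 486 436 392 390 412 349  93  87  94]
268 [137 146 140 148 139 140 139 140 126 136 133 125 151 207 211 302 479 484
 477 464 383 332 333 354 421 163  97 101]
[ 0.62731586 -0.31221656  0.11706017] [-0.30689613  0.12662012  0.34096211]
```

```bash
cat >hh.py <<'E'
from h import *
import sys
from scipy.ndimage import gaussian_filter1d
np.set_printoptions(precision=4,suppress=True)
p=r.camera_params("wrist");e=r.state()["eef_pos"];im=r.capture("wrist").astype(float).sum(2)
g=gaussian_filter1d(im[:,256:268].mean(1),1);d=np.diff(g);v=np.argmax(d[195:240])+195+.5
print(e,"brass edge row",v,"tip row",np.argmin(d[236:256])+236.5)
for x in(.6105,.6115):print("top z",fplane(p,(262,v),np.array([x,-.311,.1]),-.05)[2])
tr=np.argmin(d[236:256])+236.5
for dx in(-.009,-.005,0):print("tip dz for front offset",dx,fplane(p,(267,tr),e+[dx,0,0],-.05)[2]-e[2])
E
python3 hh.py
```

```text
[ 0.6273 -0.3122  0.117 ] brass edge row 226.5 tip row 244.5
top z 0.14951470065768954
top z 0.14657265140054201
tip dz for front offset -0.009 0.036220388333968914
tip dz for front offset -0.005 0.02629380930651394
tip dz for front offset 0 0.013885585522195251
```

```bash
for i in 1; do python3 -m creep '[[0,0,0,0,0,-0.0015,255],[0,0,0,0,0,-0.002,255]]'; python3 -m creep '[[0,0,0,0,0,-0.001,255],[0,0,0,0,0,-0.0015,255]]';python3 -m creep '[[0,0,0,0,0,-0.001,255],[0,0,0,0,0,-0.0015,255]]'; done | grep -v rot; python3 hh.py
```

```text
t: 10.95
eef_pos: [0.6273, -0.3123, 0.1151]
contact_force: [-0.7, -0.1, 0.1]
opening: 0.0001
t: 11.2
eef_pos: [0.6274, -0.3123, 0.1142]
contact_force: [-2.0, 1.5, 4.4]
opening: 0.0004
t: 11.45
eef_pos: [0.6274, -0.3123, 0.1126]
contact_force: [-1.8, 0.9, 5.5]
opening: 0.0006
[ 0.6274 -0.3123  0.1126] brass edge row 227.5 tip row 245.5
top z 0.14683320570490266
top z 0.14392467861769603
tip dz for front offset -0.009 0.037430324251871094
tip dz for front offset -0.005 0.027603269239324962
tip dz for front offset 0 0.01531945047364236
```

Contact came at TCP z ≈ 0.114, at about 5 N. I'll press to just short of the estimated 18 mm, then measure.

```bash
python3 -m creep '[[0,0,0,0,0,-0.0015,255],[0,0,0,0,0,-0.003,255],[0,0,0,0,0,-0.0045,255],[0,0,0,0,0,-0.006,255],[0,0,0,0,0,-0.0075,255],[0,0,0,0,0,-0.009,255],[0,0,0,0,0,-0.0105,255],[0,0,0,0,0,-0.012,255],[0,0,0,0,0,-0.013,255],[0,0,0,0,0,-0.013,255]]' ; python3 - <<'E'
from h import *
im=r.capture("wrist").astype(float).sum(2)
from scipy.ndimage import gaussian_filter1d
p=r.camera_params("wrist")
for n,u0,u1,x in(("A",256,268,.6115),("A2",282,296,.612),("B",336,344,.615),("B2",345,352,.615)):
    g=gaussian_filter1d(im[:,u0:u1].mean(1),1);d=np.diff(g);v=np.argmax(d[195:244])+195.5;print(n,v,d[int(v)],fplane(p,((u0+u1)/2,v),np.array([x,0,0])+[0,-.31 if n[0]=="A" else -.257,0],-.055))
E
```

```text
t: 12.75
eef_pos: [0.6274, -0.3123, 0.0992]
tcp_rot: [0.018, 0.707, -0.018, 0.707]
contact_force: [-2.2, 1.0, 3.8]
opening: 0.0002
A 227.5 84.06141324315934 [ 0.61100197 -0.31904604  0.1308134 ]
A2 227.5 79.80699708919741 [ 0.61222508 -0.30591185  0.12917115]
B 215.5 0.8401081097319718 [ 0.61391846 -0.2766445   0.10826497]
B2 235.5 3.574728914969313 [ 0.61381321 -0.2785562   0.14048681]
```

```bash
python3 -m creep '[[0,0,0,0,0,0.02,255],[0,0,0,0,0,0.07,255],[0,0,0,-0.03,0.015,0.11,255],[0,0,0,-0.06,0.03,0.14,255],[0,0,0,-0.06,0.03,0.14,255],[0,0,0,-0.06,0.03,0.14,255]]' ; python3 - <<'E'
from h import *
import json
p=r.camera_params("wrist");json.dump({k:np.asarray(v).tolist() for k,v in p.items()},open("w3.json","w"))
im=r.capture("wrist")[:,:,::-1];cv2.imwrite("pics/w3.png",im)
cv2.imwrite("pics/w3c.png",cv2.resize(im[185:265,215:345],None,fx=6,fy=6,interpolation=cv2.INTER_CUBIC))
E
```

```text
t: 13.55
eef_pos: [0.568, -0.282, 0.2393]
tcp_rot: [0.018, 0.707, -0.018, 0.707]
contact_force: [0.6, 0.2, 0.4]
opening: 0.0001
```

View pics/w3c.png

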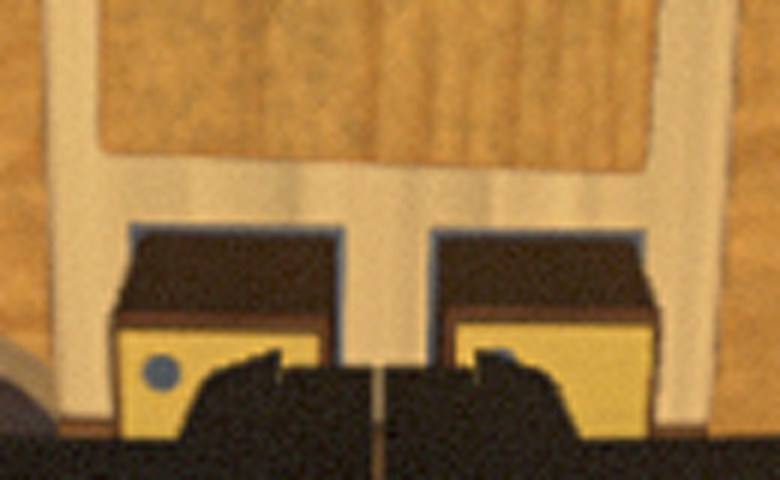

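Stop A's brass edge (v≈331) is slightly farther from its base (v≈230) than B's (323 from 234), so A is still a little proud. I'll quantify that.

```bash
cat >m.py <<'E'
from h import *
import json,sys
from scipy.ndimage import gaussian_filter1d
im=cv2.imread(sys.argv[1]).astype(float).sum(2);p=json.load(open(sys.argv[2]))
def pk(a,lo,hi):
    i=int(np.argmax(a[lo:hi]))+lo;q=a[i-1:i+2];return i+.5+.5*(q[0]-q[2])/(q[0]-2*q[1]+q[2])
for n,u0,u1 in(("A",238,243),("A",243,249),("B",311,317),("B",316,321)):
    d=np.diff(gaussian_filter1d(im[:,u0:u1].mean(1),.8));b=pk(-d,218,228);t=pk(d,234,245);u=(u0+u1-1)/2
    q=fat(p,(u,b),.09);n2=np.array([np.cos(-.055),np.sin(-.055),0]);print(n,b,t,q,"top z",fplane(p,(u,t),q+.002*n2,-.055)[2])
E
python3 m.py pics/w3.png w3.json
```

```text
A 222.2495877886088 239.77582291155232 [ 0.60618942 -0.32421135  0.09      ] top z 0.13682788396028228
A 222.3283431195458 239.88341997438303 [ 0.60655454 -0.31828294  0.09      ] top z 0.13683859485822464
B 223.224740560033 238.78382103472742 [ 0.61121669 -0.24549711  0.09      ] top z 0.1314704693885767
B 223.20007648238496 238.91099999326437 [ 0.61145109 -0.24062536  0.09      ] top z 0.1319307214662796
```

Estimates of the remaining travel spread from 3 to 5 mm. The block's top face is a known reference at 0.135, so I'll touch it lightly with the same fingertips to calibrate tip height.

```bash
python3 -m creep '[[0,0,0,-0.05,0,-0.03,255],[0,0,0,-0.06,0,-0.07,255],[0,0,0,-0.06,0,-0.11,255],[0,0,0,-0.06,0,-0.126,255],[0,0,0,-0.06,0,-0.13,255],[0,0,0,-0.06,0,-0.13,255]]' |grep -v rot; python3 -m creep '[[0,0,0,0,0,-0.002,255],[0,0,0,0,0,-0.002,255]]' |grep -v rot; python3 -m creep '[[0,0,0,0,0,-0.001,255],[0,0,0,0,0,-0.001,255]]' |grep -v rot
```

```text
t: 14.35
eef_pos: [0.5081, -0.2829, 0.1099]
contact_force: [0.1, -0.2, -0.2]
opening: 0.0002
t: 14.6
eef_pos: [0.5078, -0.2824, 0.1078]
contact_force: [0.8, 0.2, 0.7]
opening: 0.0005
t: 14.85
eef_pos: [0.5075, -0.2822, 0.1063]
contact_force: [0.7, -0.8, -0.3]
opening: 0.0004
```

```bash
for i in 1; do python3 -m creep '[[0,0,0,0,0,-0.001,255],[0,0,0,0,0,-0.001,255]]'; python3 -m creep '[[0,0,0,0,0,-0.001,255],[0,0,0,0,0,-0.001,255]]'; done |grep -v rot
```

```text
t: 15.1
eef_pos: [0.5073, -0.2823, 0.1051]
contact_force: [-0.5, 1.1, -0.0]
opening: 0.0005
t: 15.35
eef_pos: [0.5073, -0.2822, 0.1041]
contact_force: [-0.2, 0.4, -0.3]
opening: 0.0
```

```bash
for i in 1; do python3 -m creep '[[0,0,0,0,0,-0.001,255],[0,0,0,0,0,-0.001,255]]'; python3 -m creep '[[0,0,0,0,0,-0.0005,255],[0,0,0,0,0,-0.0005,255]]'; done |grep -v rot
```

```text
t: 15.6
eef_pos: [0.5073, -0.2823, 0.1031]
contact_force: [-0.5, -0.6, -0.1]
opening: 0.0003
t: 15.85
eef_pos: [0.5074, -0.2823, 0.1027]
contact_force: [0.0, 0.8, 0.5]
opening: -0.0
```

```bash
for i in 1; do python3 -m creep '[[0,0,0,0,0,-0.0005,255],[0,0,0,0,0,-0.0005,255]]'; python3 -m creep '[[0,0,0,0,0,-0.0005,255],[0,0,0,0,0,-0.0005,255]]';  done |grep -v rot
```

```text
t: 16.1
eef_pos: [0.5074, -0.2823, 0.1022]
contact_force: [0.5, 0.1, -0.3]
opening: 0.0003
t: 16.35
eef_pos: [0.5073, -0.2823, 0.1016]
contact_force: [-0.1, -0.1, -0.3]
opening: 0.0004
```

```bash
for i in 1; do python3 -m creep '[[0,0,0,0,0,-0.0005,255],[0,0,0,0,0,-0.0007,255]]'; python3 -m creep '[[0,0,0,0,0,-0.0005,255],[0,0,0,0,0,-0.0007,255]]';  done |grep -v rot
```

```text
t: 16.6
eef_pos: [0.5073, -0.2823, 0.101]
contact_force: [0.2, 0.5, 0.4]
opening: 0.0005
t: 16.85
eef_pos: [0.5074, -0.2823, 0.1003]
contact_force: [-0.6, -0.3, 0.2]
opening: 0.0003
```

```bash
for i in 1; do python3 -m creep '[[0,0,0,0,0,-0.0005,255],[0,0,0,0,0,-0.0007,255]]'; python3 -m creep '[[0,0,0,0,0,-0.0005,255],[0,0,0,0,0,-0.0007,255]]';  done |grep -v rot
```

```text
t: 17.1
eef_pos: [0.5074, -0.2823, 0.0996]
contact_force: [0.8, -0.2, 0.6]
opening: 0.0004
t: 17.35
eef_pos: [0.5074, -0.2823, 0.0995]
contact_force: [-1.6, 1.7, 7.7]
opening: 0.0005
```

Block-top contact came at TCP z ≈ 0.0996. So A, pressed to 0.0992, is now flush with the block's top, and B is about 5 mm below that. Next I'll go back over A and press about 4.7 mm further.

```bash
python3 -m creep '[[0,0,0,0,0,0.02,255],[0,0,0,0.04,-0.01,0.04,255],[0,0,0,0.09,-0.022,0.04,255],[0,0,0,0.12,-0.03,0.04,255],[0,0,0,0.12,-0.03,0.03,255],[0,0,0,0.12,-0.03,0.015,255],[0,0,0,0.12,-0.03,0.006,255],[0,0,0,0.12,-0.03,0.003,255],[0,0,0,0.12,-0.03,0.0015,255],[0,0,0,0.12,-0.03,0.0015,255]]'
python3 -m creep '[[0,0,0,0,0,-0.0015,255],[0,0,0,0,0,-0.003,255],[0,0,0,0,0,-0.0045,255],[0,0,0,0,0,-0.0055,255],[0,0,0,0,0,-0.0055,255]]'
```

```text
t: 18.6
eef_pos: [0.6275, -0.3124, 0.1007]
tcp_rot: [0.018, 0.707, -0.018, 0.707]
contact_force: [0.1, 0.5, -0.3]
opening: 0.0004
t: 19.23
eef_pos: [0.6277, -0.3125, 0.0954]
tcp_rot: [0.018, 0.707, -0.018, 0.707]
contact_force: [-0.7, 0.3, 5.4]
opening: 0.0006
```

```bash
python3 -m creep '[[0,0,0,0,0,-0.0005,255],[0,0,0,0,0,-0.0008,255],[0,0,0,0,0,-0.0008,255]]'|grep -v rot;python3 -m creep '[[0,0,0,0,0,0.02,255],[0,0,0,0,0,0.07,255],[0,0,0,-0.03,0.015,0.11,255],[0,0,0,-0.06,0.03,0.145,255],[0,0,0,-0.06,0.03,0.145,255],[0,0,0,-0.06,0.03,0.145,255]]' ; python3 - <<'E'
from h import *
import json
p=r.camera_params("wrist");json.dump({k:np.asarray(v).tolist() for k,v in p.items()},open("w4.json","w"))
im=r.capture("wrist")[:,:,::-1];cv2.imwrite("pics/w4.png",im)
cv2.imwrite("pics/w4c.png",cv2.resize(im[185:265,215:345],None,fx=6,fy=6,interpolation=cv2.INTER_CUBIC))
E
python3 m.py pics/w4.png w4.json
```

```text
t: 19.6
eef_pos: [0.6276, -0.3125, 0.0943]
contact_force: [0.8, 0.8, 4.8]
opening: 0.0002
t: 20.35
eef_pos: [0.5677, -0.2818, 0.2389]
tcp_rot: [0.018, 0.707, -0.018, 0.707]
contact_force: [-0.3, 0.3, -0.0]
opening: 0.0006
A 222.85199869573103 238.56715378113017 [ 0.60637544 -0.32391313  0.09      ] top z 0.13189574639928814
A 222.98162043388865 238.59095714705896 [ 0.60679712 -0.31799397  0.09      ] top z 0.13154112017316089
B 223.89575307836992 239.48482680666058 [ 0.61148321 -0.24525682  0.09      ] top z 0.13137529332533548
B 223.83465472223443 239.52778941216016 [ 0.61167744 -0.24038727  0.09      ] top z 0.13171689473425807
```

View pics/w4c.png

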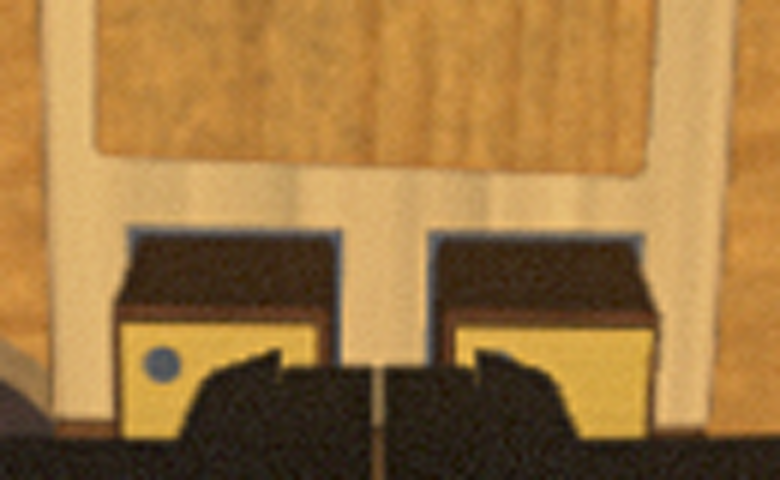

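The stops are now level: A 131.7 mm, B 131.5 mm by camera, and about 5 mm below the block top by touch. The base lines and the brass edge lines run parallel. Next I'll move behind the block's near end.

```bash
python3 -m creep '[[0,0,0,-0.055,0.004,0,255],[0,0,0,-0.11,0.008,0,255],[0,0,0,-0.165,0.012,-0.01,255],[0,0,0,-0.22,0.014,-0.02,255],[0,0,0,-0.222,0.014,-0.06,255],[0,0,0,-0.222,0.014,-0.09,255],[0,0,0,-0.222,0.014,-0.09,255]]'
python3 - <<'E'
from h import *
s=r.capture("scene")[:,:,::-1][225:335,230:390];cv2.imwrite("pics/c5.png",cv2.resize(s,None,fx=4.5,fy=4.5,interpolation=cv2.INTER_CUBIC))
K,R,t=P("scene");e=r.state()["eef_pos"]
for dz in(0,.0354):c=K@(R@(e+[0,0,dz])+t);print((c[:2]/c[2]-[230,225])*4.5)
E
```

```text
t: 21.28
eef_pos: [0.3437, -0.2678, 0.1473]
tcp_rot: [0.018, 0.709, -0.018, 0.705]
contact_force: [-0.3, 0.5, 0.6]
opening: 0.0003
[154.01597709 246.42616872]
[153.4535546  208.00955599]
```

```bash
python3 -m creep '[[0,0,0,0,0,-0.02,255],[0,0,0,0,0,-0.04,255],[0,0,0,0,0,-0.055,255],[0,0,0,0,0,-0.065,255],[0,0,0,0,0,-0.065,255]]'
python3 -m creep '[[0,0,0,0.004,0,0,255],[0,0,0,0.008,0,0,255],[0,0,0,0.012,0,0,255],[0,0,0,0.016,-0.001,0,255],[0,0,0,0.02,-0.001,0,255],[0,0,0,0.024,-0.001,0,255],[0,0,0,0.024,-0.001,0,255]]'|grep -v rot
```

```text
t: 21.95
eef_pos: [0.3453, -0.2683, 0.0839]
tcp_rot: [0.018, 0.707, -0.018, 0.707]
contact_force: [-0.5, 0.0, 0.2]
opening: 0.0005
t: 22.82
eef_pos: [0.3697, -0.2693, 0.0841]
contact_force: [0.3, 0.7, -0.1]
opening: 0.0003
```

```bash
python3 -m creep '[[0,0,0,0.003,0,0,255],[0,0,0,0.006,0,0,255],[0,0,0,0.009,-0.0005,0,255],[0,0,0,0.012,-0.0005,0,255],[0,0,0,0.014,-0.001,0,255]]'|grep -v rot
python3 -m creep '[[0,0,0,0.002,0,0,255],[0,0,0,0.004,0,0,255],[0,0,0,0.006,-0.0005,0,255]]'|grep -v rot
```

```text
t: 23.45
eef_pos: [0.3808, -0.2703, 0.0838]
contact_force: [-8.2, 0.4, 6.8]
opening: 0.0007
t: 23.82
eef_pos: [0.3866, -0.2708, 0.0838]
contact_force: [-8.8, 0.5, 6.7]
opening: 0.0005
```

```bash
python3 -m creep '[[0,0,0,0.002,0,0,255],[0,0,0,0.004,0,0,255],[0,0,0,0.006,-0.0005,0,255]]'|grep -v rot
python3 -m creep '[[0,0,0,0.0015,0,0,255],[0,0,0,0.003,0,0,255],[0,0,0,0.0045,0,0,255]]'|grep -v rot;python3 - <<'E'
from h import *
K,R,t=P("scene")
T=[cv2.imread("pics/scene0.png"),r.capture("scene")[:,:,::-1]]
cv2.imwrite("pics/c6.png",np.vstack([cv2.resize(i[240:305,250:390],None,fx=4.5,fy=4.5,interpolation=cv2.INTER_CUBIC) for i in T]))
E
```

```text
t: 24.2
eef_pos: [0.3926, -0.2713, 0.0839]
contact_force: [-9.1, 0.7, 7.9]
opening: 0.0006
t: 24.58
eef_pos: [0.3971, -0.2715, 0.0839]
contact_force: [-7.4, -0.0, 5.6]
opening: 0.0004
```

View pics/c6.png

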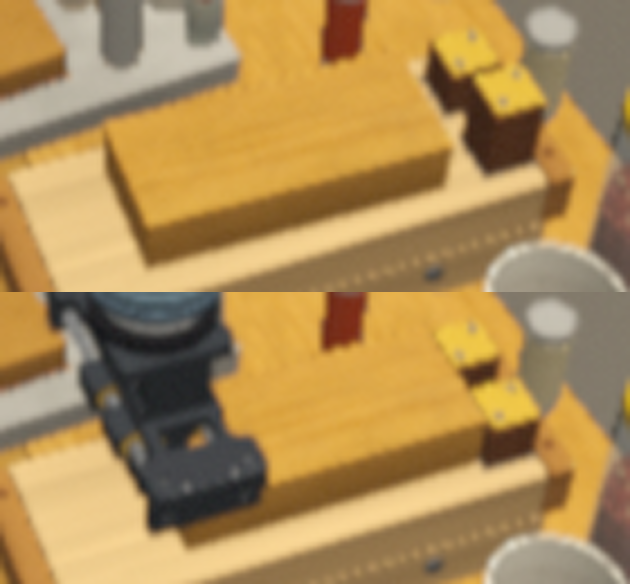

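The block has slid about 20 mm and nearly reaches the stops. I'll continue in small steps until the force rises.

```bash
for i in 1; do python3 -m creep '[[0,0,0,0.001,0,0,255],[0,0,0,0.002,0,0,255]]'; python3 -m creep '[[0,0,0,0.001,0,0,255],[0,0,0,0.0015,0,0,255]]'; python3 -m creep '[[0,0,0,0.001,0,0,255],[0,0,0,0.0015,0,0,255]]';done |grep -v rot
```

```text
t: 24.88
eef_pos: [0.3987, -0.2715, 0.0838]
contact_force: [-11.0, 0.5, 9.5]
opening: 0.0007
t: 25.12
eef_pos: [0.3987, -0.2714, 0.0837]
contact_force: [-14.2, -0.3, 12.4]
opening: 0.0005
t: 25.38
eef_pos: [0.3986, -0.2713, 0.0836]
contact_force: [-18.1, 0.4, 16.7]
opening: 0.0004
```

The block has stopped dead at x = 0.3987 with force climbing to 18 N. I'll back off and check numerically that it is square and seated.

```bash
python3 -m creep '[[0,0,0,-0.015,0,0,255],[0,0,0,-0.03,0,0.01,255],[0,0,0,-0.03,0,0.06,255],[0,0,0,-0.03,0,0.11,255],[0,0,0,0.02,0,0.15,255],[0,0,0,0.08,-0.005,0.155,255],[0,0,0,0.14,-0.01,0.155,255],[0,0,0,0.164,-0.012,0.155,255],[0,0,0,0.164,-0.012,0.155,255]]' |grep -v rot; python3 - <<'E'
from h import *
import json
from scipy.ndimage import gaussian_filter1d
p=r.camera_params("wrist");json.dump({k:np.asarray(v).tolist() for k,v in p.items()},open("w5.json","w"))
im=r.capture("wrist")[:,:,::-1];cv2.imwrite("pics/w5.png",im)
im=im.astype(float).sum(2)
np.set_printoptions(linewidth=200)
g=gaussian_filter1d(im,1,axis=1)
for v in(80,120,160,190):print(v,(g[v,215:345:3]).astype(int))
for u in(240,250,270,290,310,318):print(u,im[205:250,u-2:u+3].mean(1).astype(int))
E
```

```text
t: 26.5
eef_pos: [0.5697, -0.283, 0.2391]
contact_force: [-0.2, -1.2, -0.1]
opening: 0.0008
80 [367 384 402 505 524 530 513 454 392 396 370 381 399 401 389 384 367 362 371 400 406 364 340 362 372 348 330 373 376 359 371 375 342 386 378 375 371 384 351 375 448 466 466 389]
120 [296 317 350 521 526 524 510 445 383 387 378 395 391 404 396 379 356 347 387 393 387 367 344 400 397 369 340 350 378 376 383 370 369 383 375 376 383 366 370 368 453 472 421 400]
160 [390 394 379 512 524 530 511 448 365 361 376 391 395 387 371 363 371 355 380 411 418 413 367 386 401 377 346 381 389 375 374 356 395 381 373 390 385 383 391 416 467 481 387 394]
190 [387 371 363 481 517 519 508 471 379 376 407 404 397 401 372 379 354 349 355 391 387 400 356 381 396 399 376 390 391 384 379 366 382 378 386 389 395 383 375 460 501 419 380 388]
240 [367 364 358 353 367 380 385 382 369 376 389 392 382 377 380 362 357 353 346 330 325 334 339 331 332 334 336 341 345 348 270 330 447 466 451 415 357 340 340 338 387 438 453 452 450]
250 [381 382 378 379 384 382 379 367 374 381 387 382 381 389 397 400 399 407 397 393 389 380 379 369 378 379 392 381 379 373 328 306 428 457 456 450 452 450 453 461 462 349 227 143 115]
270 [386 394 385 394 381 388 386 377 377 377 379 387 386 385 391 386 389 384 389 394 394 389 380 381 385 386 395 390 378 378 357 251 226 231 249 242 238 248 246 247 217 118  77 100  95]
290 [377 383 378 382 381 389 397 395 393 381 385 383 379 382 379 384 375 382 375 377 375 371 370 365 361 365 370 362 365 365 340 246 191 207 212 214 216 218 217 222 197 113  86  94  97]
310 [370 373 370 378 392 389 389 377 367 366 362 362 375 370 372 364 378 379 369 367 372 383 389 388 392 383 378 372 374 365 369 269 321 434 456 448 448 454 443 440 446 441 449 441 423]
318 [386 379 387 377 378 369 375 383 386 373 380 389 398 388 389 382 384 386 391 387 380 382 384 378 383 374 373 375 371 383 384 268 298 439 456 446 449 446 444 436 445 438 448 439 445]
```

```bash
python3 - <<'E'
from h import *
import json
from scipy.ndimage import gaussian_filter1d
im=cv2.imread("pics/w5.png").astype(float).sum(2);p=json.load(open("w5.json"))
def pk(a,lo,hi):
    i=int(np.argmax(a[lo:hi]))+lo;q=a[i-1:i+2];return i+.5+.5*(q[0]-q[2])/(q[0]-2*q[1]+q[2])
def fit(n,pts,z,ax):
    X=np.array([fat(p,q,z) for q in pts]);a,b=(0,1) if ax else (1,0)
    A=np.c_[X[:,a],np.ones(len(X))]
    for _ in range(4):
        c=np.linalg.lstsq(A,X[:,b],rcond=None)[0];e=abs(A@c-X[:,b]);k=e<=2.0*np.median(e)+1e-4;A,X=A[k],X[k]
    print(n,"yaw",c[0] if ax else -c[0],"resid",e.std().round(4),X[:,:2].mean(0).round(4));return c
rows=range(60,200,4)
G=np.diff(gaussian_filter1d(np.array([im[v-2:v+3].mean(0) for v in range(2,400)]),1.2,axis=1),axis=1)
d=lambda v:G[v-2]
fit("bench R",[(pk(d(v),216,230),v) for v in rows],.09,1)
fit("block R",[(pk(-d(v),230,243),v) for v in rows],.135,1)
fit("block L",[(pk(d(v),328,341),v) for v in rows],.135,1)
cols=[c for c in range(236,325,3)]
D=lambda u:np.diff(gaussian_filter1d(im[:,u-1:u+2].mean(1),.8))
fit("block far",[(u,pk(-D(u),231,238)) for u in cols],.135,0)
for n,C in(("brassA",range(238,252,2)),("brassB",range(306,324,2))):
    print(n,np.mean([fat(p,(u,pk(D(u),232,242)),.1297) for u in C],0),"block",np.mean([fat(p,(u,pk(-D(u),231,238)),.135) for u in C],0))
E
```

```text
bench R yaw -0.06232105307760519 resid 0.0001 [ 0.5072 -0.3363]
block R yaw -0.05831494762462195 resid 0.0001 [ 0.5074 -0.3162]
block L yaw -0.0567529692711517 resid 0.0001 [ 0.5113 -0.2313]
block far yaw -0.06514368692747304 resid 0.0 [ 0.6076 -0.2811]
brassA [ 0.60968654 -0.3171571   0.1297    ] block [ 0.60554494 -0.31629484  0.135     ]
brassB [ 0.61394564 -0.25029043  0.1297    ] block [ 0.60953569 -0.25079643  0.135     ]
```

The block is square: its sides are at yaw −0.058 and its far edge at −0.061 to −0.065, against the bench at −0.062 and the stop line at −0.064. The gap to the two stops is equal within 0.3 mm. I'll withdraw and hand in.

```bash
python3 -m creep '[[0,0,0,-0.02,0,0.05,255],[0,0,0,-0.06,0.01,0.09,255],[0,0,0,-0.1,0.04,0.13,255],[0,0,0,-0.13,0.08,0.16,255],[0,0,0,-0.14,0.12,0.16,255],[0,0,0,-0.14,0.12,0.16,255],[0,0,0,-0.14,0.12,0.16,255]]' && python3 -c "
from plant import r
print(r.close_job())"
```

```text
t: 27.42
eef_pos: [0.4278, -0.1641, 0.3989]
tcp_rot: [0.019, 0.707, -0.018, 0.707]
contact_force: [0.2, -1.0, 0.1]
opening: 0.0001
the job is handed in; nothing more can be done
None
```

The job is done and handed in at about 27 s, with the arm withdrawn high and touching nothing. `close_job` gave no verdict.

**Stop:** I pressed the proud right-hand stop down about 20 mm in two strokes with the shut fingertips, using about 5 N. Its top now measures 131.7 mm against 131.5 mm for its neighbour by the wrist camera. By touch against the block's top face it is about 5 mm below that face. I never touched the neighbour.

**Block:** I pushed it about 25 mm from its near end until it stopped dead against the stops; the push peaked at 18 N. Afterwards its edges lay within about 0.005 rad of the bench and stop line, and its gap to each stop was equal within 0.3 mm.

**Checks that disagreed:**
- **Fingertip height:** the tips met surfaces about 35 mm above the reported TCP height. I found every contact by force and took heights from the block's top face instead.
- **Stop height:** camera and touch put the pressed stop's top about 2 mm apart (131.7 against 129.7 mm), so the level match rests on the side-by-side camera reading.
- **Downward force during the push:** it came with 6 to 17 N of vertical force on the tool, which I did not explain; the block still slid and seated.
- **Block touched before the push:** I touched its top once (about 8 N) to calibrate height.

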